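Hold the alignment laser level, aimed through the window card

TASK

Lift the alignment laser straight up out of its cradle and, keeping it upright, hold it level and still in the air so that it points squarely through the square window in the white card, with its nose about 10 cm (a hand's breadth) in front of the card. Leave the card, its stand and everything else on the breadboard where they are. Finish while holding the laser there in the gripper: do not put it down or let go.

Things in the scene. Friction and masses are not known exactly. Their poses are not given: they have to be found in the camera images.
- laser: Alignment laser: a bare aluminium square-section housing 120 long (its x) x 34 wide (y) x 36 high (z) mm, with a 22 mm diameter, 15 mm long black nose on its +x end, the end it shines from. Mass about 0.25 kg, balanced near the middle of the housing. Origin: centre of the housing's underside; z up. It starts lying in the cradle, nose away from the robot, turned at most 0.4 rad. Best gripped across its 34 mm width at the middle of its length, between the two saddles.
- laser_nose (a point): The tip of the laser's nose, where the beam leaves: in the laser's frame 75 mm ahead (+x) of the laser's origin, 18 mm above it. Axes as the laser's; the beam (not drawn) runs along +x.
- cradle: Cradle bolted to the breadboard: dark base 110 x 60 x 8 mm with two saddles, each 14 mm long and 47 mm wide, centred 40 mm to either side of its middle along x. The laser rests on the saddles 40 mm above the cradle's underside; cheeks 1.5 mm outside the laser's flanks rise 12 mm above its underside. Free gap between the saddles 66 mm. Origin: centre of its underside, on the breadboard; its x is the laser's x.
- window (a point): Centre of the 32 x 32 mm square window in a white card 90 x 90 x 4 mm that stands upright on a post, facing the robot. This card alone has an opening. x is the card's normal, pointing away from the robot at zero yaw (the card is turned at most 0.3 rad); z up. Its height varies (130 to 180 mm above the table) as the post is set higher or lower; the post is stiff in its holder.
- window_stand: The loose stand of the window card, 0.7 kg: foot 80 (x) x 60 (y) x 10 mm with a post holder 20 mm in diameter and 68 mm high. Origin: centre of the foot's underside, straight below the window.
- blank_screen: Bystander: the same stand with a plain white card 90 x 90 x 4 mm without opening, its top 178 mm above the origin. Origin: centre of the foot's underside.
- lens_mount: Bystander: the same stand with a round lens in a black ring, 68 mm in diameter, its top 155 mm above the origin. Origin: centre of the foot's underside.
- can: Bystander: standing drinks can, 66 mm in diameter, 115 mm high. Origin: centre of its underside.
- driver: Bystander: screwdriver lying on the breadboard, to the robot's right.
- screw_tray: Bystander: grey screw tray 100 x 70 x 25 mm, to the robot's left. Origin: centre of its underside.
- post_clamp: Bystander: black clamp 100 x 30 mm with a knob, 57 mm high, to the robot's right. Origin: centre of its underside.
- microphone: Bystander: small microphone on a round foot 60 mm in diameter, 68 mm high, to the robot's right. Origin: centre of its underside.
- board: Dark grey metal breadboard with rows of holes, 600 (x) x 960 (y) x 12 mm thick, fixed on the table (table top z = 0, breadboard top z = 0.012 m); everything stands on it. Origin: centre of its underside.
Not all that is in view belongs to the job. Leave any purple look-alike of the laser alone.

How it is judged (in metres and radians):
On the way:
1. the laser is lifted clear of its cradle, level, in the gripper (contact force between laser and the fingers above 1 N and contact force between laser and cradle below 0.05 N and contact force between laser and window_stand below 0.05 N and contact force between laser and blank_screen below 0.05 N and contact force between laser and lens_mount below 0.05 N and angle between laser's own z axis and vertical below 0.087 rad and z of laser in the frame of cradle above 0.055 m), for 0.2 s.
At the end, for the whole second after the job is handed in: Laser held by the gripper alone, underside over 90 mm above the table, level within 5 deg, still (0.02 m/s, 0.1 rad/s), beam axis inside the 32 mm window (within 16 mm of its centre sideways and in height), within 12 deg of square to the card, nose 50 to 160 mm before it (contact force between laser and the fingers above 1 N and contact force between laser and cradle below 0.05 N and contact force between laser and window_stand below 0.05 N and contact force between laser and blank_screen below 0.05 N and contact force between laser and lens_mount below 0.05 N and angle between laser's own z axis and vertical below 0.087 rad and height (world z) of laser above 0.09 m and y of window in the frame of laser_nose between -0.016 and 0.016 m and z of window in the frame of laser_nose between -0.016 and 0.016 m and x of window in the frame of laser_nose between 0.05 and 0.16 m and angle between the x axis of laser_nose and the x axis of window, either way round below 0.21 rad and linear speed of laser below 0.02 m/s and angular speed of laser below 0.1 rad/s); the arm keeps its last pose, push and grip.
It fails at once if the laser is tipped more than 29 degrees from upright (angle between laser's own z axis and vertical above 0.5 rad).
It fails at once if the window card or its stand is displaced by more than 15 mm (distance of any of window, window_stand from where it was at the start of the episode above 0.015 m).
It fails at once if a bystander on the breadboard is displaced by more than 20 mm (distance of any of blank_screen, lens_mount, can, driver, screw_tray, post_clamp, microphone from where it was at the start of the episode above 0.02 m).
It also fails if it takes over 38 s, if anything falls off the work surface, if the arm or the gripper's body presses on something with over 40 N, if the wrist force passes 120 N, or if a joint passes its speed limit or range.

ROBOT

A 6-joint arm with a two-finger parallel gripper is mounted at the origin on the work surface. World frame = base frame: x ahead of the robot, y to its left, z up, the work surface at z = 0. Lengths are in mm, angles in rad, forces in N, time in s.
With the tool pointing down it reaches from about 375 to 900 mm from the base axis. Payload 3.1 kg.
Tool frame: the origin (TCP) lies at the very end of the fingers, on their centre line; the grasp point (between the pads) lies 19 mm behind it; z points along the fingers, y is the line along which they close (so a half turn about z gives the same grasp; the last joint's range is limited). The gripper opens to 87 mm and grips with 3 to 60 N. Pads are 19 mm wide; open, the fingers measure 117 mm over their backs; the gripper's body (75 mm by 190 mm) begins 51 mm behind the grasp point.
Start: joints at [-1.516, 0.527, 1.433, -0, 1.181, -0.178], TCP at [144.823, -607.966, 222.548] pointing down, gripper open.
Joint ranges: [-3.08, 3.08], [-0.75, 2.2], [0.22, 2.44], [-1.43, 4.57], [0, 2.65], [-2.85, 2.85]. Speed limits (rad/s): [2.79, 2.79, 3.14, 3.14, 3.14, 3.14].

INTERFACE

Orientations are given as a unit quaternion [x, y, z, w].
In Python, from station import bot gives the robot as it stands. The module is installed in compiled form; this text tells all that it offers.
- The arm moves only by the tool servo_tool, never from a script. Its argument "motion" is text: rows parted by semicolons, each of 4 numbers parted by spaces: the shift along the tool's x, y, z in units of 500 mm (1.0 is 500 mm), then the turn about the tool's z in units of pi rad (1.0 is pi rad). A call has 1 to 20 rows; each row is the pose to reach, as a shift and turn from the pose commanded when the call began, along the tool's axes at that moment, turning the shorter way round; what a row does not reach only later rows make up. A row lasts 1/12 s, in which the tool goes at most 41.7 mm and 7.16 degrees, less where a joint would pass 70% of its speed; a pose out of reach is approached as far as the arm can. A call with a number of a shift or a turn outside -1 to 1 is refused whole. A call with a gripper value outside its range is refused whole. "hand" is the opening, from -1 (shut) to 1 (fully open), set as the call begins (left out, the last holds). The fingers move at their own pace and stop on an object; "force" is the grip in N (left out, the last holds). Time passes only in rows, so rows that repeat a pose let the fingers close. It gives the time, the measured TCP pose, the force, the opening and the grip force at its end, in the units of the state.
- bot.get_state(): the state, without advancing time (a new reading comes with each control period).
- bot.snapshot(name): name is "scene" or "side" or "wrist"; returns the picture (400x640x3 uint8, blue, green, red); there is no depth.
- bot.camera_info(name): a dict with "fx", "fy", "cx", "cy" (pixels), "rvec" (rotation vector, rad) and "tvec" (3), from world to camera coordinates, as OpenCV has them; the wrist camera has in their place "T_tool_cam" (4x4, takes a point from camera to tool coordinates, whose origin is the TCP and whose axes are the flange's). Camera axes: x right, y down, z forward; pixel columns grow to the right and rows downward; lengths in mm; the calibration is good to about 2 mm. A picture is of the moment at which its call begins: read the wrist's pose just before it. camera_info takes no time and is no camera call.
- bot.close_job(): hands the job in; it is judged then, once.
The state is a dict: "t": time; "qpos": joint angles; "qvel": joint speeds; "joint_efforts": joint torques, N m; "tcp_pos": TCP position; "ee_rot": TCP orientation; "wrist_force": force on the tool from outside, world axes, zero at the start; "wrist_torque": the same for the moment, N m; "gripper_width": finger opening in mm; "grip_force": force on a finger pad.
Only numpy, scipy, OpenCV 4.12 (cv2) and the standard library are available. Lean on these libraries where they do the work, as an engineer would, in place of code of your own. Each camera call takes 0.05 s, during which the arm holds its last target. There are 200 camera calls.

## Working session

There is one attempt and no reset: what is moved stays moved. The work goes in short steps, Python scripts to look and compute and a tool call to move; the robot and the scene stay as the last step left them, time stands still between calls to the robot, and variables do not carry over. Pictures are saved under pics/ and viewed, at most 10 in all, crops included, and the job is handed in when it is done.

Besides the shell and the picture viewer there is one more tool, called after "Emit:" in YAML: its name, and indented under it one key for each argument. servo_tool: Moves the arm, as the interface text tells. Shifts and turns lie within -1 to 1; 1 stands for 500 mm of shift or pi rad of turn. Its arguments: {"type":"object","properties":{"motion":{"type":"string"},"hand":{"type":"number"},"force":{"type":"number"}},"required":["motion"]}

```bash
mkdir -p pics; python3 - <<'E'
from station import bot
import cv2
for n in ("scene","side"):
    cv2.imwrite(f"pics/{n}0.png",bot.snapshot(n)); print(bot.camera_info(n))
print(bot.camera_info("wrist")); s=bot.get_state(); print(s['t'],s['tcp_pos'],s['ee_rot'])
E
```

```text
{'fx': 481.5774628880158, 'fy': 481.5774628880158, 'cx': 329.03838582721664, 'cy': 194.96175470993919, 'rvec': array([ 2.35455283,  0.85796216, -0.30798248]), 'tvec': array([-366.59670183, -144.06857948, 1638.38010619])}
{'fx': 466.5291161594777, 'fy': 466.5291161594777, 'cx': 314.3267086606174, 'cy': 194.49133861472268, 'rvec': array([ 0.73365622, -2.46048466,  1.29842968]), 'tvec': array([ 396.13512276,  211.65202163, 1217.90970282])}
{'fx': 284.92565449634606, 'fy': 284.92565449634606, 'cx': 317.7672640208609, 'cy': 201.15520886562433, 'T_tool_cam': array([[ 4.93387362e-05, -9.70221530e-01, -2.42219280e-01,
         6.43755797e+01],
       [ 9.99999996e-01,  6.69646457e-05, -6.45357589e-05,
        -1.21604890e+00],
       [ 7.88341110e-05, -2.42219275e-01,  9.70221530e-01,
        -1.63124258e+02],
       [ 0.00000000e+00,  0.00000000e+00,  0.00000000e+00,
         1.00000000e+00]])}
0.1 [ 144.79546791 -607.33137592  221.67524267] [ 9.93174592e-01  1.16633143e-01  5.28798816e-05 -9.67508462e-04]
```

View pics/scene0.png

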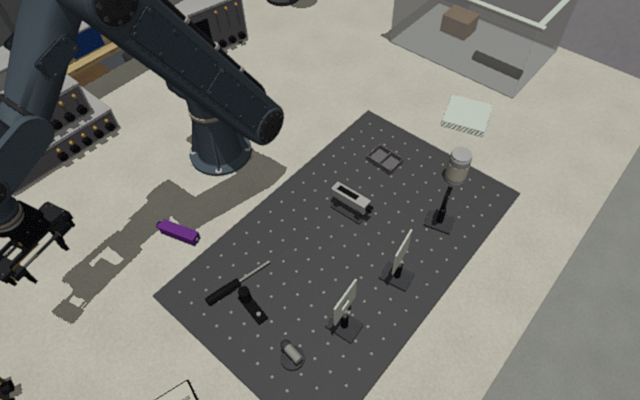

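View pics/side0.png

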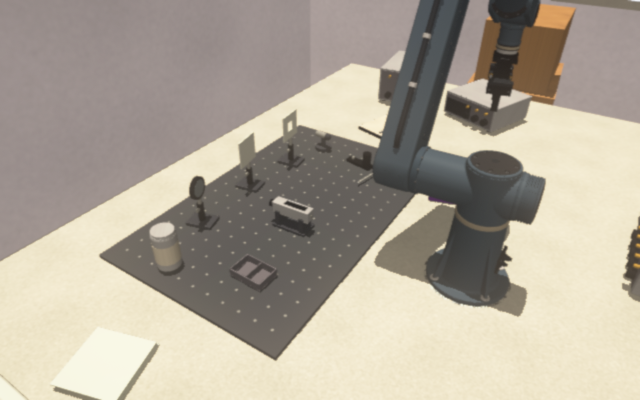

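Scene view: laser at about (352,197) with its nose to the lower right. Side view: the card with the opening is at (290,125), which is the card at (344,302) in the scene view. I'll enlarge both.

```bash
python3 - <<'E'
import cv2, numpy as np
a=cv2.imread("pics/scene0.png"); b=cv2.imread("pics/side0.png")
f=lambda im,x,y,w,h,s:cv2.resize(im[y:y+h,x:x+w],None,fx=s,fy=s,interpolation=cv2.INTER_CUBIC)
top=np.hstack([f(a,320,175,66,50,6),f(b,255,185,66,50,6)])
bot=np.hstack([f(a,320,275,66,50,6),f(b,265,105,66,50,6)])
cv2.imwrite("pics/c.png",np.vstack([top,bot][:2])[:600])
E
```

```text
(no output)
```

View pics/c.png

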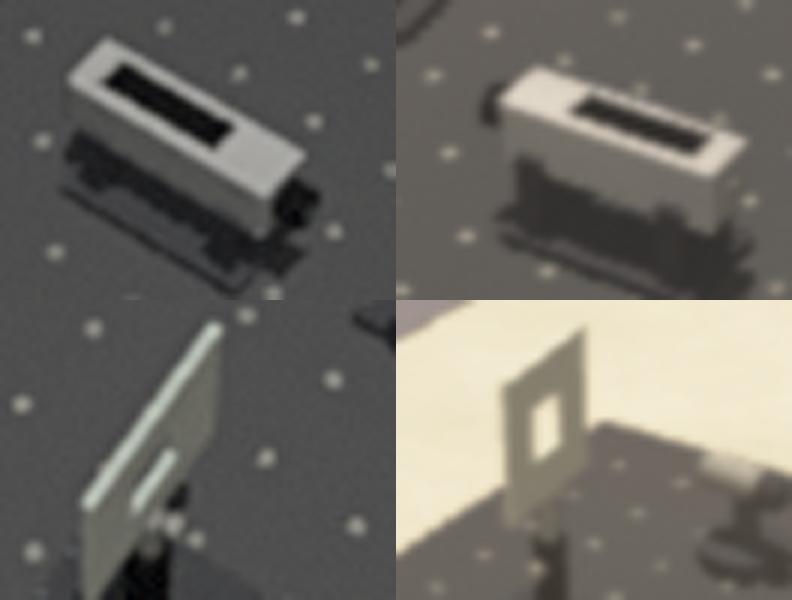

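```bash
cat > h.py <<'E'
import numpy as np, cv2
from station import bot
def P(n):
    c=bot.camera_info(n); R=cv2.Rodrigues(c['rvec'])[0]
    K=np.array([[c['fx'],0,c['cx']],[0,c['fy'],c['cy']],[0,0,1]]); return K@np.c_[R,c['tvec']]
def plane(n,uv,z):
    p=P(n); H=np.c_[p[:,0],p[:,1],p[:,2]*z+p[:,3]]; q=np.linalg.solve(H,np.array([*uv,1])); return q[:2]/q[2]
def tri(a,b):
    q=cv2.triangulatePoints(P("scene"),P("side"),np.array(a,float),np.array(b,float)); return q[:3,0]/q[3,0]
def proj(n,X):
    q=P(n)@np.array([*X,1]); return q[:2]/q[2]
E
python3 - <<'E'
from h import *
px=lambda x,y,ox,oy:((x+.5)/6-.5+ox,(y+.5)/6-.5+oy)
for n,o,pts in (("scene",(320,175),[(68,82),(108,38),(306,155),(266,198)]),("side",(255,185),[(144,66),(104,101),(316,178),(352,143)])):
    w=np.array([plane(n,px(*p,*o),88) for p in pts]); print(n,w.round(),w.mean(0))
A=tri(px(213,25,320,275),px(107,88,265,105)); B=tri(px(83,203,320,275),px(190,28,265,105))
print("card top +y",A,"-y",B, (A+B)/2,np.linalg.norm(A-B)); d=A-B; print("yaw",np.arctan2(-d[0],d[1]))
C=(A+B)/2-[0,0,45]; print(C, proj("side",C),px(150,127,265,105))
C2=tri(px(213,145,320,275),px(110,225,265,105)); print("bottom +y",C2)
E
```

```text
scene [[433.  66.]
 [430. 101.]
 [550. 105.]
 [551.  72.]] [490.95514875  86.0965264 ]
side [[550.  74.]
 [548. 108.]
 [429. 104.]
 [430.  72.]] [489.31628285  89.31459541]
card top +y [ 707.27671509 -168.55910216  195.34343367] -y [ 715.45467065 -258.34335925  195.53013278] [ 711.36569287 -213.4512307   195.43678323] 90.15612367097356
yaw 0.09083387120095109
[ 711.36569287 -213.4512307   150.43678323] [290.26020333 126.23105229] (289.5833333333333, 125.75)
bottom +y [ 713.59693173 -173.18966852  106.46884489]
```

The two views agree. The laser is at (490, 88) with yaw of about 0.035, and the window is at (711, -213, 150) with yaw of about 0.09. I'll move above the laser in two legs.

Emit:
servo_tool:
  motion: "0.66 -0.58 0.044 0.063;0.66 -0.58 0.044 0.063;0.66 -0.58 0.044 0.063;0.66 -0.58 0.044 0.063;0.66 -0.58 0.044 0.063;0.66 -0.58 0.044 0.063;0.66 -0.58 0.044 0.063;0.66 -0.58 0.044 0.063;0.66 -0.58 0.044 0.063;0.66 -0.58 0.044 0.063;0.66 -0.58 0.044 0.063;0.66 -0.58 0.044 0.063;0.66 -0.58 0.044 0.063"
  hand: 1

```text
t: 1.18
tcp_pos: [399.0, -248.3, 200.3]
ee_rot: [1.0, 0.02, -0.0, -0.0]
wrist_force: [0.3, -0.5, -0.1]
gripper_width: 87.1
grip_force: 0.0
```

Emit:
servo_tool:
  motion: "0.206 -0.665 0.04 0;0.206 -0.665 0.04 0;0.206 -0.665 0.04 0;0.206 -0.665 0.04 0;0.206 -0.665 0.04 0;0.206 -0.665 0.04 0;0.206 -0.665 0.04 0;0.206 -0.665 0.04 0;0.206 -0.665 0.04 0;0.206 -0.665 0.04 0;0.206 -0.665 0.04 0;0.206 -0.665 0.04 0"

```text
t: 2.18
tcp_pos: [489.6, 84.9, 180.4]
ee_rot: [1.0, 0.017, -0.0, 0.0]
wrist_force: [-0.6, -0.8, 0.3]
gripper_width: 86.8
grip_force: 0.0
```

```bash
python3 - <<'E'
from h import *
s=bot.get_state(); print(s['t'],s['tcp_pos'],s['ee_rot'])
im=bot.snapshot("wrist"); cv2.imwrite("pics/w.png",im)
E
```

```text
2.1833 [489.64416365  84.86582255 180.4196104 ] [ 9.99853692e-01  1.71001647e-02 -2.70433666e-04  3.26367262e-04]
```

View pics/w.png

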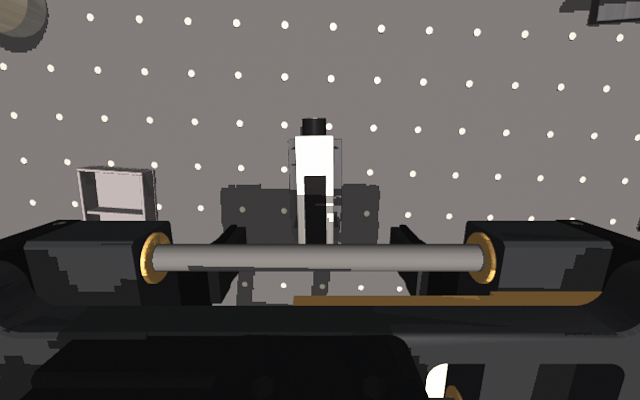

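The laser is between the fingers. Its top front edge runs from (296,136) to (333,136), and its flanks pass about (297,230) and (335,230).

```bash
python3 - <<'E'
from h import *
from scipy.spatial.transform import Rotation as R
im=cv2.imread("pics/w.png",0)
for v in (140,155,170,210,225): print(v,im[v,285:345].tolist())
s=bot.get_state(); c=bot.camera_info("wrist"); M=c['T_tool_cam']; r=R.from_quat(s['ee_rot']).as_matrix()
print(s['t'],s['tcp_pos'],np.arctan2(r[1,0],r[0,0]))
for u,v in ((295.5,136),(333,136),(296,170),(333.5,170),(296.5,215),(334.5,215)):
    d=r@M[:3,:3]@[(u-c['cx'])/c['fx'],(v-c['cy'])/c['fy'],1]; o=r@M[:3,3]+s['tcp_pos']
    print(u,v,(o+d*(88-o[2])/d[2]).round(1))
E
```

```text
140 [126, 126, 118, 111, 113, 115, 114, 113, 113, 102, 243, 255, 255, 254, 254, 254, 254, 254, 254, 254, 254, 254, 254, 254, 254, 254, 254, 254, 254, 254, 254, 254, 254, 254, 254, 254, 254, 254, 254, 253, 254, 254, 254, 254, 254, 254, 255, 255, 176, 111, 121, 120, 121, 124, 120, 122, 100, 119, 127, 126]
155 [125, 126, 129, 90, 112, 120, 118, 118, 117, 113, 147, 253, 255, 254, 254, 253, 254, 254, 254, 254, 254, 254, 254, 254, 254, 254, 254, 254, 254, 254, 254, 254, 254, 254, 254, 254, 254, 254, 253, 253, 253, 254, 254, 254, 254, 254, 255, 255, 160, 98, 118, 118, 119, 119, 116, 117, 98, 119, 127, 126]
170 [249, 248, 173, 122, 121, 118, 117, 114, 111, 108, 96, 245, 255, 254, 254, 253, 254, 254, 254, 254, 254, 253, 254, 254, 254, 254, 254, 254, 254, 254, 254, 254, 254, 254, 254, 254, 253, 253, 253, 253, 253, 253, 254, 254, 254, 254, 255, 255, 179, 105, 113, 112, 115, 115, 113, 119, 95, 118, 127, 126]
210 [132, 111, 70, 56, 59, 48, 51, 53, 52, 52, 49, 44, 121, 155, 164, 161, 160, 164, 171, 118, 41, 15, 17, 19, 18, 18, 18, 19, 19, 19, 19, 19, 19, 19, 19, 19, 18, 19, 18, 18, 8, 143, 165, 164, 166, 165, 164, 157, 110, 109, 111, 110, 112, 114, 112, 116, 65, 53, 57, 57]
225 [57, 59, 58, 58, 58, 59, 53, 52, 49, 39, 35, 31, 47, 133, 164, 162, 159, 161, 166, 141, 59, 12, 17, 18, 18, 18, 18, 17, 18, 18, 18, 18, 19, 16, 19, 18, 17, 18, 17, 15, 6, 139, 162, 162, 165, 164, 162, 159, 90, 36, 33, 35, 34, 45, 48, 105, 72, 56, 58, 58]
2.2333 [489.59650702  84.66414447 180.49671891] 0.0334122231232046
295.5 136 [547.9 107.   88. ]
333 136 [549.   74.2  88. ]
296 170 [518.1 106.1  88. ]
333.5 170 [519.2  72.4  88. ]
296.5 215 [475.8 105.   88. ]
334.5 215 [477.   69.5  88. ]
```

Emit:
servo_tool:
  motion: "0 -0.007 0.08 -0.001;0 -0.007 0.14 -0.001;0 -0.007 0.19 -0.001;0 -0.007 0.23 -0.001;0 -0.007 0.253 -0.001;0 -0.007 0.253 -0.001;0 -0.007 0.253 -0.001;0 -0.007 0.253 -0.001"

```text
t: 2.9
tcp_pos: [490.3, 89.0, 54.8]
ee_rot: [1.0, 0.019, 0.001, 0.0]
wrist_force: [0.6, 0.2, -0.1]
gripper_width: 87.1
grip_force: 0.0
```

Emit:
servo_tool:
  motion: "0 0 0 0;0 0 0 0;0 0 0 0;0 0 0 0;0 0 0 0;0 0 0 0;0 0 0 0;0 0 0 0;0 0 0 0;0 0 0 0"
  hand: -1
  force: 30

```text
t: 3.73
tcp_pos: [489.7, 89.0, 54.1]
ee_rot: [1.0, 0.021, -0.0, 0.001]
wrist_force: [-0.4, -4.8, 0.3]
gripper_width: 33.8
grip_force: 30.0
```

Emit:
servo_tool:
  motion: "0 0 -0.01 0;0 0 -0.025 0;0 0 -0.045 0;0 0 -0.07 0;0 0 -0.1 0;0 0 -0.13 0;0 0 -0.15 0;0 0 -0.161 0;0 0 -0.161 0;0 0 -0.161 0;0 0 -0.161 0;0 0 -0.161 0"

```text
t: 4.73
tcp_pos: [488.8, 90.2, 133.8]
ee_rot: [1.0, 0.019, -0.001, -0.0]
wrist_force: [-0.3, 0.0, -3.4]
gripper_width: 33.9
grip_force: 30.0
```

```bash
python3 - <<'E'
from h import *
from scipy.spatial.transform import Rotation as R
s=bot.get_state(); r=R.from_quat(s['ee_rot']).as_matrix()
print(s['t'],s['tcp_pos'],s['wrist_force'],s['wrist_torque'],np.arctan2(r[1,0],r[0,0]))
cv2.imwrite("pics/w2.png",np.vstack([bot.snapshot("wrist")[90:290],cv2.resize(bot.snapshot("side")[160:260,220:380],(640,400))]))
E
```

```text
4.7333 [488.84376788  90.17004204 133.81893897] [-0.28301775  0.03224185 -3.35002353] [-0.03746484 -0.05806919 -0.00574225] 0.03896470409905305
```

View pics/w2.png

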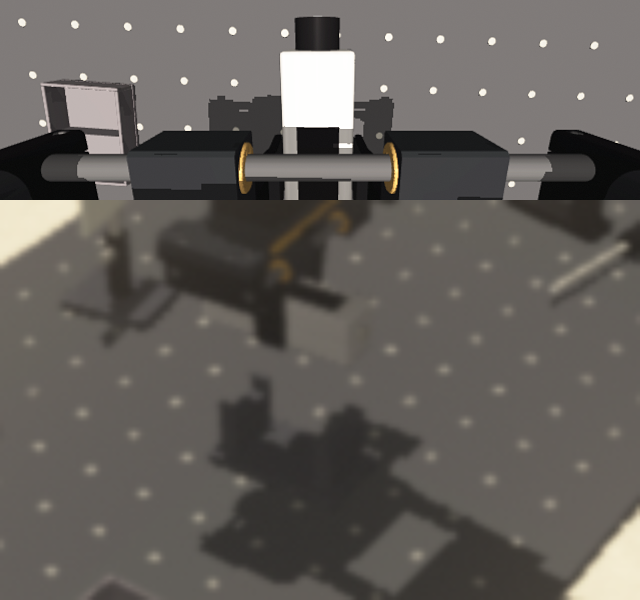

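The laser is level and clear of the cradle. Before crossing, I'll check where the blank screen stands relative to the path.

```bash
python3 - <<'E'
from h import *
print(plane("scene",(397,277),15),plane("side",(250,185),15),tri((409,232),(255,135)),tri((394,265),(240,145)))
E
```

```text
[735.71589035 -12.31149893] [731.83468153  -7.13004201] [717.80325971  -3.10995599 207.77487739] [757.11408262 -38.38863065 142.20273936]
```

Screen at x ≈ 733, more than 100 mm beyond the nose path, so I'll cross with a gentle start and stop.

Emit:
servo_tool:
  motion: "0.003 0.02 -0.002 -0.001;0.009 0.07 -0.002 -0.003;0.016 0.14 -0.002 -0.005;0.024 0.21 -0.002 -0.007;0.032 0.28 -0.002 -0.009;0.040 0.35 -0.002 -0.011;0.048 0.42 -0.002 -0.013;0.056 0.49 -0.002 -0.015;0.063 0.56 -0.002 -0.017;0.069 0.61 -0.002 -0.017;0.072 0.635 -0.002 -0.017;0.072 0.641 -0.002 -0.017;0.072 0.641 -0.002 -0.017;0.072 0.641 -0.002 -0.017;0.072 0.641 -0.002 -0.017;0.072 0.641 -0.002 -0.017"

```text
t: 6.17
tcp_pos: [537.6, -226.9, 135.5]
ee_rot: [0.999, 0.047, -0.0, -0.001]
wrist_force: [-0.5, -0.5, -3.0]
gripper_width: 34.0
grip_force: 30.0
```

```bash
python3 - <<'E'
from h import *
from scipy.spatial.transform import Rotation as R
s=bot.get_state(); r=R.from_quat(s['ee_rot']).as_matrix()
print(s['t'],s['tcp_pos'],s['wrist_force'],s['grip_force'],np.arctan2(r[1,0],r[0,0]),s['qvel'])
f=lambda n,x,y:cv2.resize(bot.snapshot(n)[y:y+100,x:x+133],(800,600))[:, :]
a=bot.snapshot("scene");b=bot.snapshot("side")
cv2.imwrite("pics/e.png",np.hstack([cv2.resize(im[y:y+120,x:x+80],(400,600),interpolation=cv2.INTER_CUBIC) for im,x,y in((a,280,230),(b,270,80))]))
cv2.imwrite("pics/ew.png",bot.snapshot("wrist"))
E
```

```text
6.1667 [ 537.60694762 -226.85435355  135.48170122] [-0.49139148 -0.50095945 -2.95066274] 29.969034804962575 0.0944530744336364 [-0.00123878 -0.00194945 -0.00805671 -0.0018392  -0.00245827  0.00108724]
```

View pics/e.png

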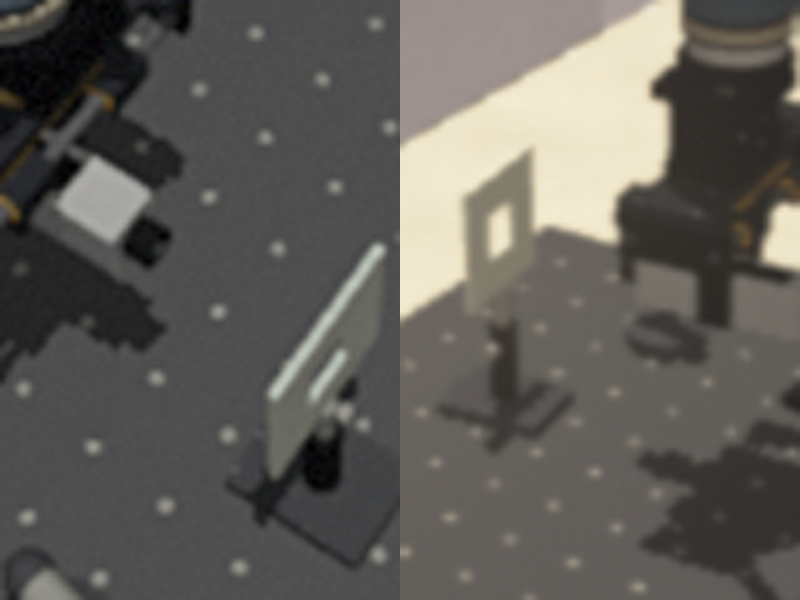

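View pics/ew.png

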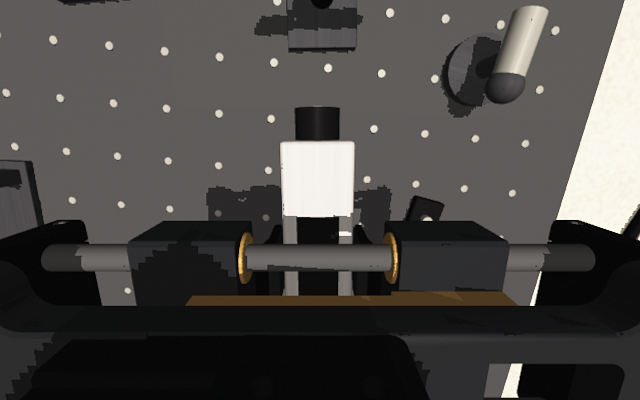

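The nose faces the window, and the wrist view suggests it is about 3 mm off sideways. Next I'll check pitch from the housing's apparent width along its length.

```bash
python3 - <<'E'
from h import *
c=bot.camera_info("wrist"); M=np.array(c['T_tool_cam'])
for n in ("w2","ew"):
    im=cv2.imread(f"pics/{n}.png",0).astype(float); off=90 if n=="w2" else 0
    for v in (145,160,175,190,205,213):
        row=im[v-off,270:366]; x=np.arange(270,366)
        i=np.where(row>180)[0]; 
        def e(a,b): return x[a]+(180-row[a])/(row[b]-row[a])*(b-a)
        l=e(i[0]-1,i[0]); r=e(i[-1],i[-1]+1); Z=34*c['fx']/(r-l)
        p=M@[((l+r)/2-c['cx'])/c['fx']*Z,(v-c['cy'])/c['fy']*Z,Z,1]
        print(n,v,round(r-l,2),p[:3].round(1))
print(im[130:150,318])
# scene check of the top front corners, expected at tool (60,+-17,-34)
from scipy.spatial.transform import Rotation as R
s=bot.get_state(); r=R.from_quat(s['ee_rot']).as_matrix()
for q in ((60,17,-34),(60,-17,-34),(75,0,-16)):
    w=r@q+s['tcp_pos']; print(q,w.round(1),(proj("scene",w)-[280,230])*5+2,(proj("side",w)-[270,80])*5+2)
E
```

```text
w2 145 74.89 [ 57.6  -1.3 -31.4]
w2 160 74.16 [ 50.9  -1.4 -31.8]
w2 175 73.1 [ 43.9  -1.3 -31.6]
w2 190 72.09 [ 36.8  -1.2 -31.5]
w2 205 71.06 [ 29.4  -1.3 -31.3]
w2 213 70.84 [ 25.6  -1.2 -31.8]
ew 145 73.81 [ 57.5  -1.4 -29.5]
ew 160 72.86 [ 50.6  -1.4 -29.5]
ew 175 72.24 [ 43.7  -1.3 -30. ]
ew 190 70.87 [ 36.3  -1.3 -29.2]
ew 205 70.42 [ 29.1  -1.3 -30.1]
ew 213 67.31 [ 23.6  -1.8 -24.9]
[ 35.  35.  35.  34.  35.  34.  35.  35.  34.  34.  54. 139. 214. 228.
 235. 241. 243. 243. 243. 243.]
(60, 17, -34) [ 599.4 -239.   169.7] [110.99065209 242.92080705] [261.4557354  233.88239352]
(60, -17, -34) [ 596.2 -205.1  169.7] [152.9982065  191.29222463] [237.965713   254.18058213]
(75, 0, -16) [ 612.7 -220.7  151.7] [158.73109303 250.51692098] [229.62270536 263.58581515]
```

Pitch is level. One small correction, then settle.

Emit:
servo_tool:
  motion: "0 0.003 -0.001 0;0 0.006 -0.002 0;0 0.006 -0.002 0;0 0.006 -0.002 0;0 0.006 -0.002 0;0 0.006 -0.002 0;0 0.006 -0.002 0;0 0.006 -0.002 0;0 0.006 -0.002 0;0 0.006 -0.002 0"

```text
t: 7.15
tcp_pos: [538.3, -231.8, 136.6]
ee_rot: [0.999, 0.046, 0.0, 0.0]
wrist_force: [-0.3, 0.1, -2.9]
gripper_width: 33.9
grip_force: 30.0
```

```bash
python3 -c "
from station import bot
s=bot.get_state();print(s['t'],s['tcp_pos'],s['grip_force'],abs(s['qvel']).max());print(bot.close_job())"
```

```text
7.15 [ 538.31415789 -231.7803708   136.57091235] 29.968900540843606 0.0014767548947416435
the job is handed in; nothing more can be done
None
```

I lifted the laser and handed the job in at 7.15 s with the gripper still holding it level and still, aimed at the window with its nose about 10 cm in front of the card; by my measurements it is within the limits, but no verdict was returned.

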